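Shake test of the microtome knife cases

TASK

The three closed knife cases on the sloped stand are ready to go out for sharpening, but in one of them the knife has come out of its packing. Shake the cases gently end to end, clear of the stand, to feel which knife slides to and fro inside; lay that case flat, lid up, in the steel tray for repacking, and see that the two tight ones are in their seats on the stand. Leave the other things on the bench alone.

Things in the scene. Friction and masses are not known exactly. Their poses are not given: they have to be found in the camera images.
- stand: fixed sloped aluminium stand, 358 mm wide (own y), 80 mm deep (own x), 92 mm high. Origin: on the bench under its middle; own -x is its open front, towards the robot. Its sheet rises to own +x at 30 degrees and carries three seats side by side, parted by ribs 12 mm high (114 mm free between two ribs).
- seat_1 (a point): on the stand's sheet, centre of the right seat (118 mm to own -y of the middle one): where the underside centre of a seated case lies. A seated case lies crosswise, its length along the stand's y and its lid tilted 30 degrees to the front.
- seat_2 (a point): the same for the middle seat. A seated case's lower long side rests against two upturned lip tabs, 24 mm down the slope from this point; they rise 10 mm above the sheet and leave the middle 60 mm of that side open for a finger.
- seat_3 (a point): the same for the left seat (118 mm to own +y of the middle one), 58 mm above the bench like the others.
- tray: fixed shallow steel tray, 170 mm (own y) x 115 mm (own x), rim 16 mm high, wall 2 mm, floor 2 mm above the bench; empty. Origin: centre of its underside.
- case_1: closed grey plastic knife case, the same as the other two, 104 mm long (own y), 48 mm wide (own x), 38 mm high (own z out of its lid), about 0.36 kg; begins in the right seat. Origin: centre of its underside. Its side walls are smooth at mid-length, where it is gripped across the 48 mm.
- case_2: like case_1, begins in the middle seat. Each lid has a clear window 20 mm long, 36 mm from the lid's middle towards own +y. In every case a steel knife in a cradle, 56 mm long, 0.25 kg, begins at the +y end, its steel showing in the window; packing holds it there in two of the cases (1 mm of play).
- case_3: like case_1, begins in the left seat. In one case, another one at each start, the knife can slide 42 mm to the -y end and back: when the case is shaken along y at over 2 m/s2 (say 80 mm strokes of 0.25 s) or tipped lengthwise over 12 degrees. It stays where it stops. At the -y end it leaves the window empty and has moved the held weight by 0.1 N m.
- sharps_tub: bystander: small closed tub, 68 x 68 x 94 mm, behind the tray. Origin: centre of its underside.
- wash_bottle: bystander: plastic bottle with a bent jet, 67 x 81 x 176 mm, behind the stand's left end. Origin: centre of its underside.

How it is judged (in metres and radians):
On the way, in this order (a step that is already met when the one before it is completed fails the run):
1. in a case held clear of the stand, the loose knife slides from the window end to the other end (height (world z) of inner_1_c0 above 0.105 m and ((distance between inner_1_c0 and case_1 below 0.045 m and y of inner_1_c0 in the frame of case_1 below -0.008 m) or (distance between inner_1_c0 and case_2 below 0.045 m and y of inner_1_c0 in the frame of case_2 below -0.008 m) or (distance between inner_1_c0 and case_3 below 0.045 m and y of inner_1_c0 in the frame of case_3 below -0.008 m))), for 0.02 s.
2. still held clear, it slides back again (height (world z) of inner_1_c0 above 0.105 m and ((distance between inner_1_c0 and case_1 below 0.045 m and y of inner_1_c0 in the frame of case_1 above 0.008 m) or (distance between inner_1_c0 and case_2 below 0.045 m and y of inner_1_c0 in the frame of case_2 above 0.008 m) or (distance between inner_1_c0 and case_3 below 0.045 m and y of inner_1_c0 in the frame of case_3 above 0.008 m))), for 0.02 s.
At the end, for the whole second after the job is handed in: The case with the loose knife lies flat on the floor of the tray between its rims, lid up (within 6 degrees, underside under 8 mm above the bench); the two tight cases lie in seats of the stand (within 10 mm in depth, 7 mm in height and 6 degrees of its slope); all three are at rest (((distance between inner_1_c0 and case_1 below 0.045 m and (x of case_1 in the frame of tray between -0.036 and 0.036 m and y of case_1 in the frame of tray between -0.036 and 0.036 m and height (world z) of case_1 below 0.008 m and angle between case_1's own z axis and vertical below 0.1 rad and linear speed of case_1 below 0.02 m/s) and (x of case_2 in the frame of stand between -0.0232 and -0.0032 m and z of case_2 in the frame of stand between 0.051 and 0.065 m and y of case_2 in the frame of stand between -0.13 and 0.13 m and angle between case_2's own z axis and vertical between 0.4236 and 0.6236 rad and linear speed of case_2 below 0.02 m/s) and (x of case_3 in the frame of stand between -0.0232 and -0.0032 m and z of case_3 in the frame of stand between 0.051 and 0.065 m and y of case_3 in the frame of stand between -0.13 and 0.13 m and angle between case_3's own z axis and vertical between 0.4236 and 0.6236 rad and linear speed of case_3 below 0.02 m/s)) or (distance between inner_1_c0 and case_2 below 0.045 m and (x of case_2 in the frame of tray between -0.036 and 0.036 m and y of case_2 in the frame of tray between -0.036 and 0.036 m and height (world z) of case_2 below 0.008 m and angle between case_2's own z axis and vertical below 0.1 rad and linear speed of case_2 below 0.02 m/s) and (x of case_1 in the frame of stand between -0.0232 and -0.0032 m and z of case_1 in the frame of stand between 0.051 and 0.065 m and y of case_1 in the frame of stand between -0.13 and 0.13 m and angle between case_1's own z axis and vertical between 0.4236 and 0.6236 rad and linear speed of case_1 below 0.02 m/s) and (x of case_3 in the frame of stand between -0.0232 and -0.0032 m and z of case_3 in the frame of stand between 0.051 and 0.065 m and y of case_3 in the frame of stand between -0.13 and 0.13 m and angle between case_3's own z axis and vertical between 0.4236 and 0.6236 rad and linear speed of case_3 below 0.02 m/s)) or (distance between inner_1_c0 and case_3 below 0.045 m and (x of case_3 in the frame of tray between -0.036 and 0.036 m and y of case_3 in the frame of tray between -0.036 and 0.036 m and height (world z) of case_3 below 0.008 m and angle between case_3's own z axis and vertical below 0.1 rad and linear speed of case_3 below 0.02 m/s) and (x of case_1 in the frame of stand between -0.0232 and -0.0032 m and z of case_1 in the frame of stand between 0.051 and 0.065 m and y of case_1 in the frame of stand between -0.13 and 0.13 m and angle between case_1's own z axis and vertical between 0.4236 and 0.6236 rad and linear speed of case_1 below 0.02 m/s) and (x of case_2 in the frame of stand between -0.0232 and -0.0032 m and z of case_2 in the frame of stand between 0.051 and 0.065 m and y of case_2 in the frame of stand between -0.13 and 0.13 m and angle between case_2's own z axis and vertical between 0.4236 and 0.6236 rad and linear speed of case_2 below 0.02 m/s)))); the robot touches nothing.
It fails at once if a case is thrown, dropped or shaken violently (faster than 1.0 m/s) (linear speed of any of case_1, case_2, case_3 above 1 m/s).
It fails at once if a bystander is pushed more than 30 mm (distance of any of sharps_tub, wash_bottle from where it was at the start of the episode above 0.03 m).
It also fails if it takes over 67 s, if anything falls off the work surface, if the arm or the gripper's body presses on something with over 40 N, if the wrist force passes 120 N, or if a joint passes its speed limit or range.

ROBOT

A 6-joint arm with a two-finger parallel gripper is mounted at the origin on a cart in front of the work surface, level with it; the furniture and walls round the work are solid. World frame = base frame: x ahead of the robot, y to its left, z up, the work surface at z = 0. Lengths are in mm, angles in rad, forces in N, time in s.
With the tool pointing down it reaches from about 250 to 725 mm from the base axis. Payload 9.7 kg.
Tool frame: the origin (TCP) lies at the very end of the fingers, on their centre line; the grasp point (between the pads) lies 19 mm behind it; z points along the fingers, y is the line along which they close (so a half turn about z gives the same grasp; the last joint's range is limited). The gripper opens to 85 mm and grips with 20 to 120 N. Pads are 22 mm wide; open, the fingers measure 114 mm over their backs; the gripper's body (76 mm by 85 mm) begins 54 mm behind the grasp point. The pads swing forward as they close: fully open they stand 13 mm farther back than shut.
Start: joints at [1.327, 0.087, 0.176, 1.66, 0, 1.571], TCP at [132.763, 533.733, 231.284] pointing down, gripper open.
Joint ranges: [-3.13, 3.13], [-0.85, 1.81], [-1.15, 1.24], [-2.2, 2.28], [-1.44, 1.52], [-3.14, 3.14]. Speed limits (rad/s): [2.22, 2.22, 2.57, 3.14, 3.14, 3.14].

INTERFACE

Orientations are given as a rotation vector (axis times angle).
In Python, from rig import arm gives the robot as it stands.
- The arm moves only by the tool drive_tool, never from a script. Its argument "plan" is a list that holds one entry, the list of rows, each a list of 4 numbers: the shift along the tool's x, y, z in m, then the turn about the tool's z in rad. In form: [[[tx, ty, tz, turn], ...]]. A call has 1 to 5 rows; each row is the pose to reach, as a shift and turn from the pose commanded when the call began, along the tool's axes at that moment; what a row does not reach only later rows make up. A row lasts 1/12 s, in which the tool goes at most 41.7 mm and 7.16 degrees, less where a joint would pass 70% of its speed; a pose out of reach is approached as far as the arm can. A call with a gripper value outside its range is refused whole. "jaw" is the opening, from 0 (shut) to 1 (fully open), set as the call begins (left out, the last holds). The fingers move at their own pace and stop on an object; "force" is the grip in N (left out, the last holds). Time passes only in rows, so rows that repeat a pose let the fingers close. It gives the time, the measured TCP pose, the force, the opening and the grip force at its end, in the units of the state.
- arm.sense(): the state, without advancing time (a new reading comes with each control period).
- arm.get_image(name): name is "side" or "top" or "wrist"; returns a dict with "frame" (384x512x3 uint8, red, green, blue), "z_map" (384x512 float32, mm along the optical axis (not along the pixel's ray), 0 where there is no reading), "K" (3x3 intrinsics, pixels), "extrinsics" (4x4, takes a point from camera to world coordinates). Camera axes: x right, y down, z forward; pixel columns grow to the right and rows downward; lengths in mm; the calibration is good to about 2 mm. A picture is of the moment at which its call begins.
- arm.job_done(): hands the job in; it is judged then, once.
The state is a dict: "time_s": time; "qpos": joint angles; "joint_velocities": joint speeds; "joint_torque": joint torques, N m; "position": TCP position; "tool_rot": TCP orientation; "contact_force": force on the tool from outside, world axes, zero at the start; "torque": the same for the moment, N m; "finger_gap": finger opening in mm; "gripper_force": force on a finger pad.
Only numpy, scipy, OpenCV 4.12 (cv2) and the standard library are available. Lean on these libraries where they do the work, as an engineer would, in place of code of your own. Each camera call takes 0.05 s, during which the arm holds its last target. There are 200 camera calls.

## Working session

There is one attempt and no reset: what is moved stays moved. The work goes in short steps, Python scripts to look and compute and a tool call to move; the robot and the scene stay as the last step left them, time stands still between calls to the robot, and variables do not carry over. Pictures are saved under pics/ and viewed, at most 10 in all, crops included, and the job is handed in when it is done.

Besides the shell and the picture viewer there is one more tool, called after "Call:" as name(argument=value, ...) on one line, values as JSON. drive_tool: Moves the arm, as the interface text tells. Its arguments: {"type":"object","properties":{"plan":{"type":"array","items":{"type":"array","items":{"type":"array","items":{"type":"number"}}}},"jaw":{"type":"number"},"force":{"type":"number"}},"required":["plan"]}

```bash
mkdir -p pics; ls
python3 - <<'E'
from rig import arm
import cv2,numpy as np,pickle
s=arm.sense();print(s)
d={}
for n in("top","side"):
    im=arm.get_image(n);d[n]=im
    cv2.imwrite(f"pics/{n}0.png",im["frame"][:,:,::-1]);print(n,im["K"].tolist(),im["extrinsics"].round(3).tolist())
pickle.dump(d,open("d0.pkl","wb"))
E
```

```text
pics
{'time_s': 0.0, 'qpos': array([1.32697521e+00, 8.74767121e-02, 1.75166324e-01, 1.65981398e+00,
       2.90106971e-05, 1.57080959e+00]), 'joint_velocities': array([ 6.54434959e-04, -3.04836070e-04,  1.83376534e-03, -6.16657846e-04,
        1.33443617e-03, -8.87675168e-05]), 'joint_torque': array([ 2.38587359e-03, -5.20382380e+01,  4.64809585e+01,  1.59718422e-02,
        1.47315877e-04, -1.05526178e-05]), 'position': array([132.71502389, 533.51809623, 230.59044794]), 'tool_rot': array([-3.82042818e-01, -3.11808400e+00,  2.06493391e-03]), 'contact_force': array([ 0.13629815, -0.20004152,  0.08226788]), 'torque': array([-0.03091678,  0.00608612,  0.00916556]), 'gripper_force': 0.0, 'finger_gap': 85.32380087396909}
top [[433.6685532035743, 0.0, 244.0828017528774], [0.0, 433.6685532035743, 198.86073143055071], [0.0, 0.0, 1.0]] [[-0.025, -0.983, 0.181, 356.373], [-1.0, 0.026, 0.0, -204.188], [-0.005, -0.181, -0.983, 1214.492], [0.0, 0.0, 0.0, 1.0]]
side [[414.50925967042804, 0.0, 254.50525616947033], [0.0, 414.50925967042804, 188.6054531880922], [0.0, 0.0, 1.0]] [[0.945, -0.154, 0.289, 250.762], [-0.327, -0.409, 0.852, -1117.799], [-0.013, -0.9, -0.436, 530.048], [0.0, 0.0, 0.0, 1.0]]
```

View pics/top0.png

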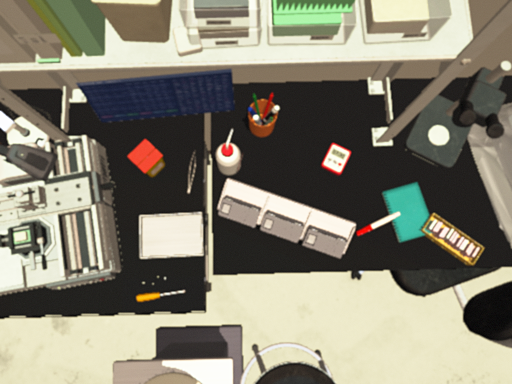

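View pics/side0.png

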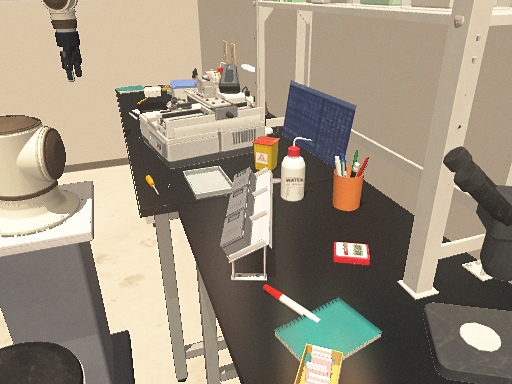

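The top view shows the stand at px (218–355, 180–257), tilted in the image, with three grey cases. The tray is at (140–205, 213–257), the tub at (147,157) and the bottle at (228,157).

```bash
cat > h.py <<'E'
import numpy as np,cv2
from rig import arm
def cloud(im):
    z=im["z_map"].astype(float);K=im["K"];v,u=np.indices(z.shape)
    p=np.stack([(u-K[0,2])/K[0,0]*z,(v-K[1,2])/K[1,1]*z,z],-1)
    E=im["extrinsics"];w=p@E[:3,:3].T+E[:3,3];w[z==0]=np.nan;return w
E
python3 - <<'E'
import pickle,cv2,numpy as np
from h import cloud
d=pickle.load(open("d0.pkl","rb"));im=d["top"];w=cloud(im)
np.set_printoptions(precision=0,suppress=True)
f=im["frame"][170:270,125:365,::-1]
cv2.imwrite("pics/crop0.png",cv2.resize(f,None,fx=3.3,fy=3.3,interpolation=cv2.INTER_CUBIC))
# tray points : z map
reg=np.zeros(w.shape[:2],bool);reg[205:265,130:210]=1
m=reg&(w[...,2]>8)&(w[...,2]<30)
print("tray rim rect",cv2.minAreaRect(w[m][:,:2].astype(np.float32)),m.sum(),np.nanmedian(w[225:245,160:190,2]))
reg=np.zeros(w.shape[:2],bool);reg[172:265,213:360]=1
m=reg&(w[...,2]>25)&(w[...,2]<140)
r=cv2.minAreaRect(w[m][:,:2].astype(np.float32));print("stand",r,cv2.boxPoints(r))
# normals of tilted lid
gx=np.gradient(w,axis=1);gy=np.gradient(w,axis=0);n=np.cross(gy,gx);n/=np.linalg.norm(n,axis=-1,keepdims=True)
n*=np.sign(n[...,2:])
mm=m&(abs(n[...,2]-.866)<.06)
nn=n[mm].mean(0);print("normal",nn/np.linalg.norm(nn)*100,np.degrees(np.arctan2(nn[1],nn[0])),mm.sum())
print(w[[200,205,210,215,220,225]][:,[235,240,245]].reshape(-1,3))
E
```

```text
tray rim rect ((489.97088623046875, 2.361328125), (134.6164093017578, 178.77540588378906), 1.528166651725769) 393 2.383956093187976
stand ((529.2457885742188, -307.8269348144531), (375.187744140625, 132.0192108154297), 68.41795349121094) [[ 399. -458.]
 [ 522. -507.]
 [ 660. -158.]
 [ 537. -109.]]
normal [-14.   4.  99.] 164.87500955370137 889
[[ 561. -180.   92.]
 [ 563. -193.   81.]
 [ 564. -206.   72.]
 [ 546. -180.  100.]
 [ 546. -193.   99.]
 [ 545. -206.  103.]
 [ 534. -180.   95.]
 [ 533. -193.   98.]
 [ 533. -206.   96.]
 [ 521. -179.   91.]
 [ 522. -192.   85.]
 [ 520. -205.   92.]
 [ 520. -177.   -0.]
 [ 509. -192.   83.]
 [ 508. -205.   85.]
 [ 506. -177.   -1.]
 [ 506. -191.    0.]
 [ 505. -205.    2.]]
```

View pics/crop0.png

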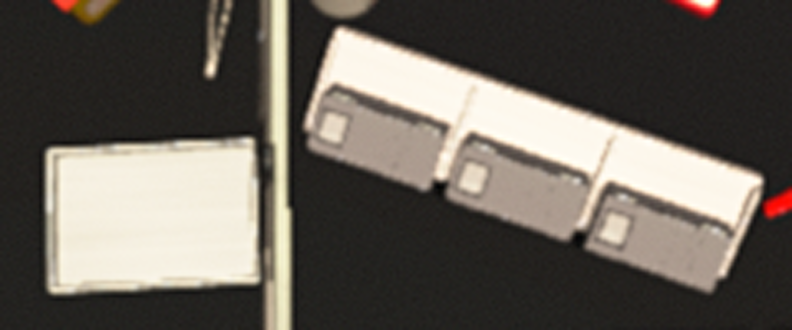

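```bash
cat >> h.py <<'E'
from scipy.spatial.transform import Rotation as Ro
def goal(x,y,z,yaw_close=None):
    """shift/turn from the present pose to TCP (mm) ; yaw_close: world angle of tool y (mod pi)"""
    s=arm.sense();R=Ro.from_rotvec(s["tool_rot"]).as_matrix()
    d=R.T@(np.array([x,y,z])-s["position"])/1000
    t=0
    if yaw_close is not None:
        c=R.T@[np.cos(yaw_close),np.sin(yaw_close),0];t=np.arctan2(-c[0],c[1]);t=(t+np.pi/2)%np.pi-np.pi/2
    return d.round(4).tolist(),round(float(t),4)
E
python3 - <<'E'
import pickle,cv2,numpy as np
from h import *
from scipy.optimize import least_squares
d=pickle.load(open("d0.pkl","rb"));im=d["top"];w=cloud(im)
K=im["K"];E=np.linalg.inv(im["extrinsics"])
pr=lambda P:(lambda q:(q[:,:2]/q[:,2:]))((P@E[:3,:3].T+E[:3,3])@K.T)
obs=[];loc=[]
pts={118:[(308,148),(432,188),(445,135)],0:[(447,195),(573,237),(465,145),(592,185)],-118:[(588,247),(715,290),(608,195),(733,235)]}
lab={118:["fl","fr","br"],0:["fl","fr","bl","br"],-118:["fl","fr","bl","br"]}
for k in pts:
  for o,l in zip(pts[k],lab[k]):
    f=-1 if l[0]=="f" else 1; s=1 if l[1]=="l" else -1
    loc.append((-32.2+f*20.8,k+s*52,91+f*12)); obs.append((o[0]/3.3+125,o[1]/3.3+170))
loc=np.array(loc);obs=np.array(obs)
def W(p,loc):
    c,s=np.cos(p[2]),np.sin(p[2]);return np.c_[p[0]+c*loc[:,0]-s*loc[:,1],p[1]+s*loc[:,0]+c*loc[:,1],loc[:,2]]
r=least_squares(lambda p:(pr(W(p,loc))-obs).ravel(),[529,-308,-.377])
print("stand",r.x,np.degrees(r.x[2]),"rms px",np.sqrt(np.mean(r.fun**2)));print((r.fun.reshape(-1,2)).round(1).tolist())
# tray outer corners in crop
t=np.array([(46,150),(255,140),(260,283),(50,293)])/3.3+[125,170]
def tr(p):
    c,s=np.cos(p[2]),np.sin(p[2]);L=np.array([(57.5,85,16),(57.5,-85,16),(-57.5,-85,16),(-57.5,85,16)])
    return W(p,L)
q=least_squares(lambda p:(pr(tr(p))-t).ravel(),[490,0,0]);print("tray",q.x,q.fun.round(1))
np.save("stand.npy",r.x);
print("bar z",w[150:280:20,208:210].round(0).tolist())
s=arm.sense();R=Ro.from_rotvec(s["tool_rot"]).as_matrix();print(R.round(3))
for n,k in((1,-118),(2,0),(3,118)): print("seat",n,W(r.x,np.array([[-13.2,k,58.]])),"mid",W(r.x,np.array([[-23,k,58.]])))
E
```

```text
stand [ 5.14281571e+02 -3.12224414e+02 -3.63197431e-01] -20.809679917819516 rms px 0.5229358797849978
[[-0.1, -0.2], [-0.6, 0.6], [0.9, 0.5], [-0.1, 0.2], [-0.6, 0.6], [-0.0, -0.7], [-0.2, 0.4], [-0.0, -0.6], [-0.4, -0.3], [0.1, -0.9], [1.0, 0.4]]
tray [4.79641292e+02 9.40661242e-02 2.68100607e-02] [ 1.5  1.1 -1.   0.9 -1.1 -1.   0.6 -0.8]
bar z [[[937.0, -46.0, -685.0], [938.0, -50.0, -690.0]], [[856.0, -40.0, -736.0], [858.0, -44.0, -743.0]], [[764.0, -38.0, -746.0], [762.0, -44.0, -739.0]], [[669.0, -38.0, -738.0], [669.0, -43.0, -739.0]], [[565.0, -47.0, -626.0], [578.0, -41.0, -741.0]], [[480.0, -46.0, -620.0], [488.0, -41.0, -739.0]], [[396.0, -47.0, -600.0], [399.0, -40.0, -734.0]]]
[[-0.97   0.241 -0.   ]
 [ 0.241  0.97  -0.001]
 [-0.    -0.001 -1.   ]]
seat 1 [[ 460.02140652 -417.83726617   58.        ]] mid [[ 450.86070296 -414.35567022   58.        ]]
seat 2 [[ 501.94266387 -307.53491723   58.        ]] mid [[ 492.78196031 -304.05332128   58.        ]]
seat 3 [[ 543.86392122 -197.23256829   58.        ]] mid [[ 534.70321766 -193.75097234   58.        ]]
```

Call:
drive_tool(plan=[[[0, 0, 0, 0.12], [0, 0, 0, 0.24], [0, 0, 0, 0.36], [0, 0, 0, 0.48], [0, 0, 0, 0.6]]])

```text
time_s: 0.52
position: [132.7, 533.6, 230.8]
tool_rot: [1.295, 2.862, -0.001]
contact_force: [-0.0, -0.2, -0.6]
finger_gap: 85.4
gripper_force: 0.0
```

Call:
drive_tool(plan=[[[0, 0, 0, 0.1], [0, 0, 0, 0.2]]])

```text
time_s: 0.68
position: [132.7, 533.6, 230.9]
tool_rot: [1.573, 2.719, -0.001]
contact_force: [-0.4, 0.3, 0.1]
finger_gap: 85.4
gripper_force: 0.0
```

Call:
drive_tool(plan=[[[-0.03, 0, 0, 0], [-0.07, 0, 0, 0], [-0.11, 0, 0, 0], [-0.15, 0, 0, 0], [-0.19, 0, 0, 0]]])

```text
time_s: 1.1
position: [228.6, 367.8, 230.8]
tool_rot: [1.565, 2.724, -0.001]
contact_force: [1.1, -0.1, 0.1]
finger_gap: 85.8
gripper_force: 0.0
```

Call:
drive_tool(plan=[[[-0.04, 0, 0, 0], [-0.08, 0, 0, 0], [-0.12, 0, 0, 0], [-0.16, 0, 0, 0], [-0.2, 0, 0, 0]]])

```text
time_s: 1.52
position: [329.2, 194.8, 231.2]
tool_rot: [1.566, 2.724, 0.0]
contact_force: [1.0, 0.8, -0.7]
finger_gap: 85.3
gripper_force: 0.0
```

Call:
drive_tool(plan=[[[-0.04, 0, 0, 0], [-0.08, 0, 0, 0], [-0.12, 0, 0, 0], [-0.16, 0, 0, 0], [-0.2, 0, 0, 0]]])

```text
time_s: 1.93
position: [429.9, 21.6, 231.2]
tool_rot: [1.567, 2.723, 0.0]
contact_force: [1.0, 1.3, -0.4]
finger_gap: 85.6
gripper_force: 0.0
```

Call:
drive_tool(plan=[[[-0.04, 0, 0, 0], [-0.08, 0, 0, 0], [-0.12, -0.01, 0, 0], [-0.16, -0.02, 0, 0], [-0.2, -0.02, 0, 0]]])

```text
time_s: 2.35
position: [512.2, -161.7, 231.3]
tool_rot: [-1.567, -2.722, 0.0]
contact_force: [-0.5, 0.5, 1.3]
finger_gap: 85.0
gripper_force: 0.0
```

Call:
drive_tool(plan=[[[-0.03, 0, 0, 0.12], [-0.04, 0, 0, 0.24], [-0.04, 0, 0, 0.36], [-0.04, 0, 0, 0.48], [-0.04, 0, 0, 0.6]]])

```text
time_s: 2.77
position: [532.8, -194.1, 230.5]
tool_rot: [-2.307, -2.13, 0.001]
contact_force: [-0.5, -0.5, 0.3]
finger_gap: 85.5
gripper_force: 0.0
```

Call:
drive_tool(plan=[[[0, 0, 0, 0.12], [0, 0, 0, 0.24], [0, 0, 0, 0.29], [0, 0, 0, 0.29]]])

```text
time_s: 3.1
position: [532.8, -193.7, 230.9]
tool_rot: [-2.587, -1.781, 0.001]
contact_force: [0.3, 0.2, -0.5]
finger_gap: 85.2
gripper_force: 0.0
```

Run:
```python
from h import *
np.set_printoptions(precision=1,suppress=True)
im=arm.get_image("wrist");w=cloud(im)
cv2.imwrite("pics/w1.png",im["frame"][:,:,::-1])
np.savez("w1.npz",w=w)
p=np.load("stand.npy");c,s=np.cos(p[2]),np.sin(p[2])
L=np.stack([(w[...,0]-p[0])*c+(w[...,1]-p[1])*s,-(w[...,0]-p[0])*s+(w[...,1]-p[1])*c,w[...,2]],-1)
m=(abs(L[...,1]-118)<10)&(abs(L[...,0])<90)
q=L[m];b=np.round(q[:,0]/5)*5
for v in np.unique(b): print(v,np.percentile(q[b==v,2],[10,50,90]),(b==v).sum())
# lid extent along y at lid
m=(abs(L[...,0]+32)<15)&(L[...,2]>72)&(L[...,2]<115)&(abs(L[...,1]-118)<70)
print("lid y",np.percentile(L[m][:,1],[1,50,99]))
R=Ro.from_rotvec(arm.sense()["tool_rot"]).as_matrix();print(R.round(3)); print(goal(*w[0,0],p[2])[1])
```

```text
-90.0 [290.6 299.1 304. ] 901
-85.0 [292.4 298.7 315.8] 2261
-80.0 [257.9 295.5 297. ] 1192
-75.0 [ -0.4 295.7 300.4] 284
-70.0 [247.3 266.5 281.8] 1648
-65.0 [  0.4 310.8 311.8] 464
-60.0 [ -1.4   0.5 311.1] 35
-55.0 [ 78.6  79.6 321.7] 30
-50.0 [79.7 81.  82.5] 99
-45.0 [ 82.6  84.4 307.8] 113
-40.0 [ 85.9 303.2 306.6] 196
-35.0 [ 89.  303.5 316.1] 256
-30.0 [ 91.9 304.3 315.7] 238
-25.0 [ 94.6 304.4 318.5] 212
-20.0 [ 97.4 304.4 319.3] 270
-15.0 [100.3 303.2 311.6] 276
-10.0 [ 96.1 100.6 307.4] 164
-5.0 [ 86.   90.2 308.5] 109
-0.0 [77.4 80.9 84.2] 77
5.0 [ 69.4  72.1 321.5] 100
10.0 [ 71.1 310.5 311.8] 304
15.0 [246.3 266.2 308.8] 1699
20.0 [ 77.1 281.1 304.1] 362
25.0 [ 80.3 295.1 297.2] 571
30.0 [254.3 295.8 297.3] 1283
35.0 [290.7 298.9 314.3] 2493
40.0 [ 90.7 300.1 304.3] 1080
45.0 [ 85.5 300.3 302.3] 283
50.0 [ 78.5  80.2 298. ] 21
70.0 [-1.1 -0.3  0.2] 45
75.0 [-1.5 -0.6  0.1] 57
80.0 [-1.4 -0.4  0.5] 61
85.0 [-1.5 -0.5  0.6] 58
90.0 [-1.4 -0.4  0.3] 34
lid y [ 50.  119.2 173.1]
[[ 0.4  0.9 -0. ]
 [ 0.9 -0.4  0. ]
 [-0.  -0.  -1. ]]
0.0015
```

View pics/w1.png

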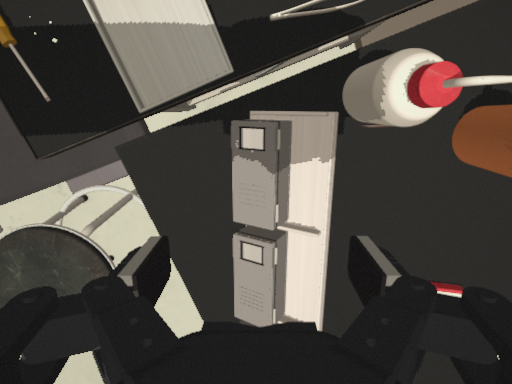

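Run:
```python
from h import *
w=np.load("w1.npz")["w"];p=np.load("stand.npy");c,s=np.cos(p[2]),np.sin(p[2])
L=np.stack([(w[...,0]-p[0])*c+(w[...,1]-p[1])*s+24.8,-(w[...,0]-p[0])*s+(w[...,1]-p[1])*c-118,w[...,2]-231],-1)
q=L[(L[...,2]>5)&(abs(L[...,0])<70)];b=np.round(q[:,0]/2)*2
for v in np.unique(b):
    if abs(v)>36: k=q[b==v]; print(v,len(k),k[:,2].min().round(1),np.percentile(k[:,2],5).round(1),k[np.argmin(k[:,2]),1].round(1))
```

```text
-70.0 237 57.9 60.0 11.7
-68.0 631 55.6 61.0 6.4
-66.0 782 55.3 60.6 6.5
-64.0 1111 54.2 59.9 6.2
-62.0 1672 54.7 61.7 6.9
-60.0 1170 54.8 60.8 6.5
-58.0 448 24.7 42.6 6.6
-56.0 587 19.2 26.8 6.8
-54.0 526 19.1 28.9 6.8
-52.0 354 50.9 55.8 11.4
-50.0 439 16.3 25.1 10.4
-48.0 535 17.4 23.6 10.3
-46.0 568 16.8 23.2 10.6
-44.0 1861 11.8 16.0 -6.9
-42.0 267 46.9 60.5 11.3
-40.0 350 61.3 63.1 11.8
-38.0 416 63.4 73.9 12.1
38.0 379 60.8 63.1 11.3
40.0 266 40.0 60.0 5.9
42.0 1883 11.8 15.8 3.0
44.0 549 16.8 23.3 10.4
46.0 543 16.9 23.2 10.5
48.0 439 17.4 25.6 10.7
50.0 345 51.0 56.0 11.3
52.0 514 19.0 28.2 6.5
54.0 604 19.3 27.2 6.6
56.0 435 22.2 58.6 6.1
58.0 906 55.1 59.0 6.6
60.0 1669 53.9 61.6 6.1
62.0 1075 53.9 60.0 5.8
64.0 748 55.7 60.1 5.9
66.0 623 56.0 61.2 6.1
68.0 364 57.4 59.5 11.2
70.0 109 58.3 59.8 11.0
```

Call:
drive_tool(plan=[[[0, 0, 0.03, 0], [0, 0, 0.07, 0], [0, 0, 0.105, 0], [0, 0, 0.12, 0], [0, 0, 0.125, 0]]], jaw=0.78, force=30)

```text
time_s: 3.57
position: [531.1, -193.0, 102.4]
tool_rot: [-2.58, -1.784, 0.005]
contact_force: [1.0, -0.1, 0.4]
finger_gap: 66.8
gripper_force: 0.0
```

Call:
drive_tool(plan=[[[0, 0, 0.01, 0], [0, 0, 0.02, 0], [0, 0, 0.025, 0], [0, 0, 0.025, 0]]])

```text
time_s: 3.9
position: [532.8, -193.7, 80.7]
tool_rot: [-2.585, -1.784, 0.0]
contact_force: [0.1, -0.2, -0.5]
finger_gap: 66.5
gripper_force: 0.0
```

Call:
drive_tool(plan=[[[0, 0, 0.004, 0], [0, 0, 0.008, 0], [0, 0, 0.011, 0], [0, 0, 0.011, 0]]])

```text
time_s: 4.23
position: [532.8, -193.7, 69.8]
tool_rot: [-2.586, -1.784, 0.0]
contact_force: [-0.3, -0.7, 0.0]
finger_gap: 66.5
gripper_force: 0.0
```

Call:
drive_tool(plan=[[[0, 0, 0, 0], [0, 0, 0, 0], [0, 0, 0, 0]]], jaw=0.66)

```text
time_s: 4.48
position: [533.4, -193.9, 70.7]
tool_rot: [2.585, 1.783, 0.001]
contact_force: [2.0, -0.0, -0.9]
finger_gap: 56.9
gripper_force: 8.7
```

Run:
```python
from h import *
im=arm.get_image("side");f=im["frame"][:,:,::-1]
p=np.load("stand.npy")
cv2.imwrite("pics/s2.png",cv2.resize(f[150:290,190:310],None,fx=5,fy=4.2,interpolation=cv2.INTER_CUBIC)[:590])
s=arm.sense();print(s["contact_force"],s["finger_gap"],s["position"])
```

```text
[ 3.14834359 -1.1965298   0.43090783] 56.558888907127205 [ 533.400103   -193.91919565   70.68206831]
```

View pics/s2.png

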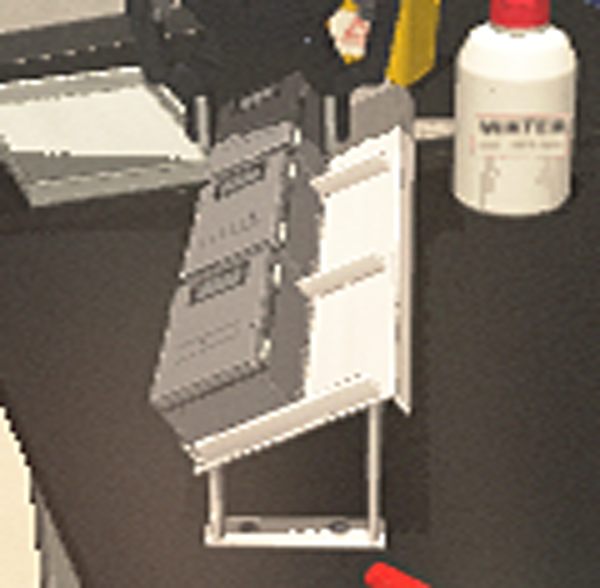

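The side crop shows both fingers straddling case 3 (px ~200 and ~330), and the case already beginning to level. I'll close fully.

Call:
drive_tool(plan=[[[0, 0, 0, 0], [0, 0, 0, 0], [0, 0, 0, 0], [0, 0, 0, 0]]], jaw=0.45, force=40)

```text
time_s: 4.87
position: [533.4, -193.9, 71.0]
tool_rot: [2.585, 1.783, 0.001]
contact_force: [1.6, -1.2, 6.2]
finger_gap: 54.7
gripper_force: 39.9
```

Call:
drive_tool(plan=[[[0, 0, -0.001, 0], [0, 0, -0.002, 0], [0, 0, -0.004, 0], [0, 0, -0.006, 0]]])

```text
time_s: 5.2
position: [532.0, -193.4, 75.5]
tool_rot: [-2.584, -1.783, 0.002]
contact_force: [-0.3, -0.5, -3.9]
finger_gap: 54.3
gripper_force: 38.9
```

Call:
drive_tool(plan=[[[0, 0, 0, 0], [0, 0, 0, 0], [0, 0, -0.003, 0], [0, 0, -0.007, 0], [0, 0, -0.012, 0]]], force=80)

```text
time_s: 5.62
position: [532.6, -193.6, 88.4]
tool_rot: [-2.585, -1.784, 0.001]
contact_force: [-0.1, 0.0, -3.5]
finger_gap: 52.5
gripper_force: 77.3
```

Call:
drive_tool(plan=[[[0, 0, -0.01, 0], [0, 0, -0.025, 0], [0, 0, -0.045, 0], [0, 0, -0.06, 0], [0, 0, -0.065, 0]]])

```text
time_s: 6.03
position: [533.9, -194.0, 156.9]
tool_rot: [2.583, 1.782, 0.004]
contact_force: [0.2, -0.3, -3.6]
finger_gap: 52.4
gripper_force: 77.5
```

Run:
```python
from h import *
im=arm.get_image("side");f=im["frame"][:,:,::-1]
cv2.imwrite("pics/s3.png",cv2.resize(f[110:230,180:330],None,fx=4,fy=4,interpolation=cv2.INTER_CUBIC))
s=arm.sense();print(s["contact_force"],s["torque"],s["finger_gap"],s["position"])
```

```text
[ 0.15655553  0.47022926 -2.78511541] [0.03079535 0.02295418 0.02978044] 52.63858345890813 [ 533.90361831 -194.0622087   156.53731639]
```

View pics/s3.png

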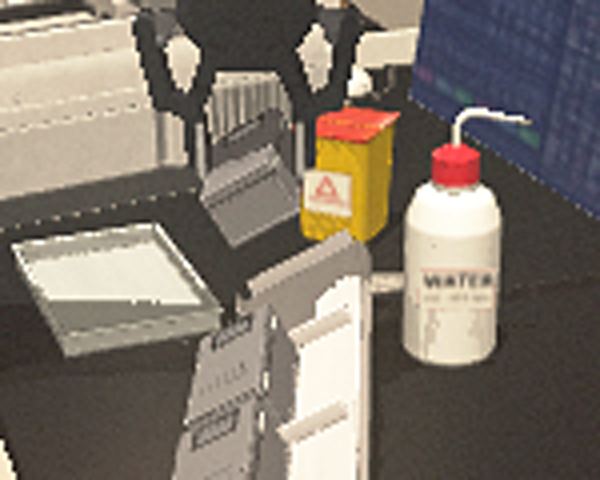

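The side view shows case 3 held clear, still tilted about 30° (end face at px 205–300, 150–245), firmly between the pads. I'll shake it like this.

Call:
drive_tool(plan=[[[0, 0, -0.012, 0], [-0.005, 0, -0.03, 0], [-0.015, 0, -0.05, 0], [-0.025, 0, -0.068, 0], [-0.035, 0, -0.075, 0]]])

```text
time_s: 6.5
position: [520.6, -226.9, 230.7]
tool_rot: [2.584, 1.783, 0.002]
contact_force: [1.1, -0.8, -3.8]
finger_gap: 52.9
gripper_force: 77.7
```

Call:
drive_tool(plan=[[[-0.01, 0, 0, 0], [-0.02, 0, 0, 0], [-0.025, 0, 0, 0], [-0.025, 0, 0, 0], [-0.025, 0, 0, 0]]])

```text
time_s: 6.92
position: [511.2, -249.9, 227.2]
tool_rot: [-2.585, -1.782, 0.001]
contact_force: [0.2, 0.3, -3.4]
finger_gap: 52.5
gripper_force: 77.8
```

```bash
cat >> h.py <<'E'
def feel():
    s=arm.sense();R=Ro.from_rotvec(s["tool_rot"]).as_matrix();print("t",round(s["time_s"],2),"F",s["contact_force"].round(1),"torque tool",(R.T@s["torque"]).round(3),"gap",round(s["finger_gap"],1),s["position"].round(1))
E
python3 -c "
from h import *
feel()"
```

```text
t 6.92 F [ 0.2  0.3 -3.4] torque tool [-0.053 -0.061  0.005] gap 52.5 [ 511.2 -249.9  227.2]
```

Call:
drive_tool(plan=[[[0.041, 0, 0, 0], [0.082, 0, 0, 0], [0.122, 0, 0, 0], [0.15, 0, 0, 0], [0.165, 0, 0, 0]]])

```text
time_s: 7.33
position: [570.9, -91.8, 227.6]
tool_rot: [-2.582, -1.787, -0.0]
contact_force: [-0.0, -0.2, -4.1]
finger_gap: 52.6
gripper_force: 77.7
```

Call:
drive_tool(plan=[[[0.005, 0, 0, 0], [0.005, 0, 0, 0], [0.005, 0, 0, 0], [0.005, 0, 0, 0]]])

```text
time_s: 7.67
position: [571.7, -91.7, 228.2]
tool_rot: [2.587, 1.783, -0.001]
contact_force: [0.7, -0.8, -3.1]
finger_gap: 52.6
gripper_force: 77.7
```

```bash
python3 -c "
from h import *
feel()"
```

```text
t 7.67 F [ 0.7 -0.8 -3.1] torque tool [-0.001 -0.083 -0.072] gap 52.6 [571.7 -91.7 228.2]
```

Call:
drive_tool(plan=[[[-0.041, 0, 0, 0], [-0.082, 0, 0, 0], [-0.122, 0, 0, 0], [-0.15, 0, 0, 0], [-0.165, 0, 0, 0]]])

```text
time_s: 8.08
position: [511.3, -249.1, 228.4]
tool_rot: [2.589, 1.778, -0.001]
contact_force: [-0.3, 0.4, -3.6]
finger_gap: 52.5
gripper_force: 77.7
```

Call:
drive_tool(plan=[[[-0.005, 0, 0, 0], [-0.005, 0, 0, 0], [-0.005, 0, 0, 0], [-0.005, 0, 0, 0]]])

```text
time_s: 8.42
position: [511.8, -249.2, 228.3]
tool_rot: [-2.585, -1.784, -0.0]
contact_force: [0.2, 0.7, -3.3]
finger_gap: 52.6
gripper_force: 77.7
```

```bash
python3 -c "
from h import *
feel()"
```

```text
t 8.42 F [ 0.2  0.7 -3.3] torque tool [-0.079 -0.042  0.005] gap 52.6 [ 511.8 -249.2  228.3]
```

Torque about tool y stays near −0.06 N m throughout, so case 3 is tight. I'll put it back in its seat.

Call:
drive_tool(plan=[[[0.02, 0, 0.01, 0], [0.045, 0, 0.035, 0], [0.0595, 0, 0.07, 0], [0.0595, 0, 0.1, 0], [0.0595, 0, 0.115, 0]]])

```text
time_s: 8.83
position: [531.9, -191.5, 109.2]
tool_rot: [-2.58, -1.786, 0.004]
contact_force: [-0.7, 0.3, -4.3]
finger_gap: 52.3
gripper_force: 77.9
```

Call:
drive_tool(plan=[[[0, 0, 0.01, 0], [0, 0, 0.018, 0], [0, 0, 0.025, 0], [0, 0, 0.03, 0], [0, 0, 0.03, 0]]])

```text
time_s: 9.25
position: [532.8, -194.2, 83.0]
tool_rot: [-2.586, -1.784, 0.0]
contact_force: [-0.3, 1.1, -4.7]
finger_gap: 52.8
gripper_force: 78.0
```

Call:
drive_tool(plan=[[[0, 0, 0.003, 0], [0, 0, 0.006, 0], [0, 0, 0.008, 0], [0, 0, 0.008, 0]]])

```text
time_s: 9.58
position: [532.6, -194.2, 75.1]
tool_rot: [-2.586, -1.784, 0.0]
contact_force: [-0.5, 0.5, -3.9]
finger_gap: 52.4
gripper_force: 77.9
```

```bash
python3 -c "
from h import *
feel()"
```

```text
t 9.58 F [-0.5  0.5 -3.9] torque tool [ 0.039 -0.048 -0.016] gap 52.4 [ 532.6 -194.2   75.1]
```

Call:
drive_tool(plan=[[[0, 0, 0.001, 0], [0, 0, 0.0025, 0], [0, 0, 0.0025, 0]]])

```text
time_s: 9.83
position: [532.9, -194.3, 72.8]
tool_rot: [2.586, 1.784, 0.0]
contact_force: [1.3, 0.6, -3.1]
finger_gap: 52.4
gripper_force: 78.1
```

Call:
drive_tool(plan=[[[0, 0, 0.001, 0], [0, 0, 0.002, 0], [0, 0, 0.002, 0]]])

```text
time_s: 10.08
position: [533.2, -194.4, 71.6]
tool_rot: [2.585, 1.783, 0.001]
contact_force: [0.1, -0.2, 2.5]
finger_gap: 52.6
gripper_force: 79.9
```

Contact. Open gently, then lift clear.

Call:
drive_tool(plan=[[[0, 0, 0, 0], [0, 0, 0, 0]]], jaw=0.7, force=30)

```text
time_s: 10.25
position: [532.9, -194.2, 71.2]
tool_rot: [2.586, 1.784, 0.001]
contact_force: [0.5, 0.4, -0.0]
finger_gap: 60.0
gripper_force: 0.0
```

Call:
drive_tool(plan=[[[0, 0, 0, 0], [0, 0, 0, 0], [0, 0, 0, 0]]], jaw=0.8)

```text
time_s: 10.5
position: [532.7, -194.1, 70.7]
tool_rot: [-2.586, -1.784, 0.0]
contact_force: [0.4, -0.5, -0.0]
finger_gap: 68.7
gripper_force: 0.0
```

Call:
drive_tool(plan=[[[0, 0, -0.01, 0], [0, 0, -0.03, 0], [0, 0, -0.07, 0], [0, 0, -0.11, 0], [0, 0, -0.15, 0]]])

```text
time_s: 10.92
position: [532.2, -194.0, 223.1]
tool_rot: [-2.586, -1.784, 0.0]
contact_force: [1.7, -0.5, 0.2]
finger_gap: 68.2
gripper_force: 0.0
```

```bash
cat >> h.py <<'E'
def seats(png=None):
    p=np.load("stand.npy");c,s=np.cos(p[2]),np.sin(p[2])
    im=arm.get_image("top");w=cloud(im)
    L=np.stack([(w[...,0]-p[0])*c+(w[...,1]-p[1])*s,-(w[...,0]-p[0])*s+(w[...,1]-p[1])*c,w[...,2]],-1)
    for k in(-118,0,118):
        m=(abs(L[...,1]-k)<45)&(abs(L[...,0]+32.2)<17)&(L[...,2]>60)&(L[...,2]<125)
        q=L[m]
        if len(q)<20: print(k,"few",len(q));continue
        A=np.c_[q[:,0]+32.2,q[:,1]-k,np.ones(len(q))];f=np.linalg.lstsq(A,q[:,2],rcond=None)[0]
        print(k,"slope deg",np.degrees(np.arctan(f[:2])).round(1),"z",f[2].round(1),len(q))
    if png: cv2.imwrite(png,cv2.resize(im["frame"][170:270,125:365,::-1],None,fx=3.3,fy=3.3,interpolation=cv2.INTER_CUBIC))
E
python3 -c "
from h import *
feel()
seats('pics/t4.png')"
```

```text
t 10.92 F [ 1.7 -0.5  0.2] torque tool [-0.05   0.014 -0.031] gap 68.2 [ 532.2 -194.   223.1]
-118 slope deg [30.2 -0.9] z 92.0 502
0 slope deg [29.9 -1.2] z 91.5 480
118 slope deg [31.2  0.5] z 91.3 49
```

Call:
drive_tool(plan=[[[-0.03, 0, 0, 0], [-0.07, 0, 0, 0], [-0.105, 0, 0, 0], [-0.118, 0, 0, 0], [-0.118, 0, 0.01, 0]]], jaw=0.78)

```text
time_s: 11.38
position: [490.2, -307.3, 212.8]
tool_rot: [2.587, 1.778, 0.001]
contact_force: [0.4, -0.1, 0.3]
finger_gap: 66.3
gripper_force: 0.0
```

Call:
drive_tool(plan=[[[0, 0, 0.035, 0], [0, 0, 0.075, 0], [0, 0, 0.11, 0], [0, 0, 0.128, 0], [0, 0, 0.128, 0]]])

```text
time_s: 11.8
position: [488.9, -302.1, 77.7]
tool_rot: [-2.579, -1.781, 0.004]
contact_force: [-0.9, -0.0, 0.0]
finger_gap: 66.8
gripper_force: 0.0
```

```bash
python3 -c "
from h import *
feel()
p=np.load('stand.npy');print(goal(491.1,-303.4,70,p[2]))"
```

```text
t 11.8 F [-0.9 -0.   0. ] torque tool [-0.005  0.004 -0.026] gap 66.8 [ 488.9 -302.1   77.7]
([-0.0005, 0.0026, 0.0077], 0.0008)
```

Call:
drive_tool(plan=[[[0, 0.0005, 0.004, 0], [0, 0.0005, 0.007, 0], [0, 0.0005, 0.008, 0], [0, 0.0005, 0.008, 0]]])

```text
time_s: 12.13
position: [492.0, -304.9, 76.1]
tool_rot: [2.584, 1.783, 0.001]
contact_force: [-0.1, 0.1, -0.5]
finger_gap: 66.7
gripper_force: 0.0
```

Call:
drive_tool(plan=[[[0, 0, 0, 0], [0, 0, 0, 0], [0, 0, 0, 0], [0, 0, 0, 0]]], jaw=0.45, force=40)

```text
time_s: 12.47
position: [490.7, -304.6, 78.5]
tool_rot: [2.585, 1.783, -0.0]
contact_force: [-11.6, 6.6, 24.1]
finger_gap: 46.8
gripper_force: 35.3
```

Call:
drive_tool(plan=[[[0, 0, -0.002, 0], [0, 0, -0.004, 0], [0, 0, -0.006, 0], [0, 0, -0.006, 0]]])

```text
time_s: 12.8
position: [492.5, -305.6, 84.1]
tool_rot: [2.582, 1.781, 0.003]
contact_force: [-0.2, 0.3, 13.6]
finger_gap: 38.6
gripper_force: 13.2
```

Call:
drive_tool(plan=[[[0, 0, 0, 0], [0, 0, 0, 0], [0, 0, -0.003, 0], [0, 0, -0.007, 0], [0, 0, -0.012, 0]]], force=80)

```text
time_s: 13.22
position: [491.2, -304.7, 93.2]
tool_rot: [-2.586, -1.784, 0.0]
contact_force: [0.3, -0.2, 0.3]
finger_gap: 38.5
gripper_force: 0.0
```

Call:
drive_tool(plan=[[[0, 0, -0.01, 0], [0, 0, -0.03, 0], [0, 0, -0.04, 0], [0, 0, -0.04, 0], [0, 0, -0.04, 0]]], jaw=0.78, force=30)

```text
time_s: 13.63
position: [491.7, -304.9, 133.3]
tool_rot: [2.585, 1.783, 0.001]
contact_force: [-0.8, -0.7, 0.7]
finger_gap: 67.1
gripper_force: 0.0
```

```bash
python3 -c "
from h import *
feel()
p=np.load('stand.npy');c,s=np.cos(p[2]),np.sin(p[2]);
for n in('wrist',):
    im=arm.get_image(n);w=cloud(im)
    L=np.stack([(w[...,0]-p[0])*c+(w[...,1]-p[1])*s,-(w[...,0]-p[0])*s+(w[...,1]-p[1])*c,w[...,2]],-1)
    for y in (40,25,-35):
        m=(abs(L[...,1]-y)<8)&(L[...,2]<112)&(L[...,2]>40);q=L[m];b=np.round(q[:,0]/6)*6
        print(y,[(int(v),np.median(q[b==v,2]).round(1)) for v in np.unique(b) if (b==v).sum()>8])
    m=(L[...,2]<108)&(L[...,2]>74)&(abs(L[...,0]+32)<15);q=L[m][:,1];print(np.histogram(q,range(-80,80,4)))
print(goal(491.1,-303.4,70,p[2]))"
```

```text
t 13.63 F [-0.8 -0.7  0.7] torque tool [ 0.051 -0.025 -0.004] gap 67.1 [ 491.7 -304.9  133.3]
40 [(-54, np.float64(79.6)), (-48, np.float64(82.5)), (-42, np.float64(85.0)), (-36, np.float64(88.3)), (-30, np.float64(91.8)), (-24, np.float64(95.5)), (-18, np.float64(99.7)), (-12, np.float64(100.1)), (-6, np.float64(90.0)), (0, np.float64(79.3)), (6, np.float64(70.8)), (12, np.float64(73.2)), (18, np.float64(76.7)), (24, np.float64(80.3)), (30, np.float64(83.7)), (36, np.float64(87.0)), (42, np.float64(89.1)), (48, np.float64(81.5))]
25 [(-54, np.float64(79.8)), (-48, np.float64(82.6)), (-42, np.float64(85.8)), (-36, np.float64(89.4)), (-30, np.float64(92.9)), (-24, np.float64(96.6)), (-18, np.float64(100.0)), (-12, np.float64(99.8)), (-6, np.float64(89.5)), (0, np.float64(79.1)), (6, np.float64(70.8)), (12, np.float64(73.3)), (18, np.float64(76.8)), (24, np.float64(80.4)), (30, np.float64(83.7)), (36, np.float64(87.1)), (42, np.float64(89.2)), (48, np.float64(81.2))]
-35 [(-54, np.float64(80.0)), (-48, np.float64(83.2)), (-42, np.float64(86.6)), (-36, np.float64(89.9)), (-30, np.float64(93.5)), (-24, np.float64(97.0)), (-18, np.float64(100.5)), (-12, np.float64(98.5)), (-6, np.float64(87.7)), (0, np.float64(78.0)), (6, np.float64(70.8)), (12, np.float64(73.7)), (18, np.float64(77.3)), (24, np.float64(79.7))]
(array([192, 192, 161, 225, 654,   0,   0,   8, 205, 223, 223, 221, 230,
       241, 239, 231, 245, 257, 254, 260, 270, 269, 277, 278, 282, 280,
       291, 306, 294, 301, 315, 308, 315, 369,   0,   0,   0, 298, 357]), array([-80, -76, -72, -68, -64, -60, -56, -52, -48, -44, -40, -36, -32,
       -28, -24, -20, -16, -12,  -8,  -4,   0,   4,   8,  12,  16,  20,
        24,  28,  32,  36,  40,  44,  48,  52,  56,  60,  64,  68,  72,
        76]))
([0.0011, -0.0006, 0.0624], 0.0002)
```

Call:
drive_tool(plan=[[[0.003, 0, 0.02, 0], [0.003, 0, 0.035, 0], [0.003, 0, 0.045, 0], [0.003, 0, 0.05, 0], [0.003, 0, 0.05, 0]]])

```text
time_s: 14.1
position: [491.6, -301.4, 81.0]
tool_rot: [-2.584, -1.783, 0.002]
contact_force: [0.2, 0.7, -0.8]
finger_gap: 66.6
gripper_force: 0.0
```

Call:
drive_tool(plan=[[[0, 0, 0.004, 0], [0, 0, 0.008, 0], [0, 0, 0.013, 0], [0, 0, 0.013, 0]]])

```text
time_s: 14.43
position: [492.2, -301.8, 69.0]
tool_rot: [-2.585, -1.784, 0.0]
contact_force: [0.0, 0.2, 0.4]
finger_gap: 66.7
gripper_force: 0.0
```

Call:
drive_tool(plan=[[[0, 0, 0, 0], [0, 0, 0, 0], [0, 0, 0, 0]]], jaw=0.66)

```text
time_s: 14.68
position: [491.4, -301.5, 70.1]
tool_rot: [-2.585, -1.783, 0.002]
contact_force: [-5.9, 1.6, 3.7]
finger_gap: 56.7
gripper_force: 13.1
```

Call:
drive_tool(plan=[[[0, 0, 0, 0], [0, 0, 0, 0], [0, 0, 0, 0], [0, 0, 0, 0]]], jaw=0.45, force=40)

```text
time_s: 15.02
position: [491.4, -301.5, 70.5]
tool_rot: [-2.585, -1.783, 0.002]
contact_force: [-7.3, 3.9, 7.0]
finger_gap: 55.0
gripper_force: 38.1
```

Call:
drive_tool(plan=[[[0, 0, -0.001, 0], [0, 0, -0.002, 0], [0, 0, -0.004, 0], [0, 0, -0.006, 0]]])

```text
time_s: 15.35
position: [492.4, -301.9, 75.7]
tool_rot: [-2.586, -1.784, 0.0]
contact_force: [-0.7, -0.6, -3.5]
finger_gap: 55.2
gripper_force: 38.9
```

Held. Firm up, lift and shake as before.

Call:
drive_tool(plan=[[[0, 0, 0, 0], [0, 0, 0, 0], [0, 0, -0.003, 0], [0, 0, -0.007, 0], [0, 0, -0.012, 0]]], force=80)

```text
time_s: 15.77
position: [492.3, -301.8, 88.0]
tool_rot: [-2.586, -1.784, 0.0]
contact_force: [0.7, -0.2, -3.7]
finger_gap: 52.9
gripper_force: 77.2
```

Call:
drive_tool(plan=[[[0, 0, -0.01, 0], [0, 0, -0.025, 0], [0, 0, -0.045, 0], [0, 0, -0.06, 0], [0, 0, -0.075, 0]]])

```text
time_s: 16.18
position: [492.6, -302.0, 164.9]
tool_rot: [2.585, 1.783, 0.001]
contact_force: [0.1, -0.1, -3.8]
finger_gap: 52.9
gripper_force: 77.4
```

Call:
drive_tool(plan=[[[0, 0, -0.018, 0], [-0.005, 0, -0.036, 0], [-0.015, 0, -0.05, 0], [-0.025, 0, -0.063, 0], [-0.035, 0, -0.065, 0]]])

```text
time_s: 16.6
position: [480.4, -335.3, 231.4]
tool_rot: [2.582, 1.782, 0.002]
contact_force: [0.9, 0.3, -3.0]
finger_gap: 53.0
gripper_force: 77.4
```

Call:
drive_tool(plan=[[[-0.01, 0, 0, 0], [-0.02, 0, 0, 0], [-0.025, 0, 0, 0], [-0.025, 0, 0, 0], [-0.025, 0, 0, 0]]])

```text
time_s: 17.02
position: [470.7, -358.0, 227.0]
tool_rot: [-2.585, -1.782, 0.0]
contact_force: [-0.3, 0.2, -3.8]
finger_gap: 53.0
gripper_force: 77.4
```

```bash
python3 -c "
from h import *
feel()"
```

```text
t 17.02 F [-0.3  0.2 -3.8] torque tool [ 0.033 -0.062 -0.002] gap 53.0 [ 470.7 -358.   227. ]
```

Call:
drive_tool(plan=[[[0.041, 0, 0, 0], [0.082, 0, 0, 0], [0.122, 0, 0, 0], [0.15, 0, 0, 0], [0.165, 0, 0, 0]]])

```text
time_s: 17.43
position: [530.5, -200.1, 227.6]
tool_rot: [-2.583, -1.787, -0.001]
contact_force: [-0.2, -0.7, -3.5]
finger_gap: 53.0
gripper_force: 77.5
```

Call:
drive_tool(plan=[[[0.005, 0, 0, 0], [0.005, 0, 0, 0], [0.005, 0, 0, 0], [0.005, 0, 0, 0]]])

```text
time_s: 17.77
position: [531.1, -199.8, 227.7]
tool_rot: [-2.587, -1.783, 0.001]
contact_force: [-0.1, -0.5, -3.7]
finger_gap: 53.1
gripper_force: 77.6
```

```bash
python3 -c "
from h import *
feel()"
```

```text
t 17.77 F [-0.1 -0.5 -3.7] torque tool [ 0.024 -0.085 -0.009] gap 53.1 [ 531.1 -199.8  227.7]
```

Call:
drive_tool(plan=[[[-0.041, 0, 0, 0], [-0.082, 0, 0, 0], [-0.122, 0, 0, 0], [-0.15, 0, 0, 0], [-0.165, 0, 0, 0]]])

```text
time_s: 18.18
position: [470.6, -357.2, 227.5]
tool_rot: [2.59, 1.779, -0.001]
contact_force: [-0.2, 0.4, -3.2]
finger_gap: 53.0
gripper_force: 77.5
```

Call:
drive_tool(plan=[[[-0.005, 0, 0, 0], [-0.005, 0, 0, 0], [-0.005, 0, 0, 0], [-0.005, 0, 0, 0]]])

```text
time_s: 18.52
position: [471.5, -357.0, 227.9]
tool_rot: [-2.585, -1.785, -0.0]
contact_force: [-0.1, -0.1, -3.0]
finger_gap: 53.1
gripper_force: 77.6
```

```bash
python3 -c "
from h import *
feel()"
```

```text
t 18.52 F [-0.1 -0.1 -3. ] torque tool [ 0.001 -0.025 -0.004] gap 53.1 [ 471.5 -357.   227.9]
```

```bash
cat >> h.py <<'E'
def avg(n=5):
    t=[]
    for i in range(n):
        arm.get_image("wrist");s=arm.sense();R=Ro.from_rotvec(s["tool_rot"]).as_matrix();t.append(R.T@s["torque"])
    print("mean tool torque",np.mean(t,0).round(3),"sd",np.std(t,0).round(3))
E
python3 -c "
from h import *
avg()"
```

```text
mean tool torque [-0.01  -0.066  0.009] sd [0.045 0.01  0.026]
```

Call:
drive_tool(plan=[[[-0.041, 0, 0, 0], [-0.082, 0, 0, 0], [-0.082, 0, 0, 0], [-0.082, 0, 0, 0]]])

```text
time_s: 19.1
position: [441.2, -435.9, 227.2]
tool_rot: [-2.587, -1.78, 0.0]
contact_force: [1.3, 0.1, -4.0]
finger_gap: 47.5
gripper_force: 79.7
```

```bash
python3 -c "
from h import *
avg()"
```

```text
mean tool torque [ 0.031 -0.024  0.003] sd [0.02  0.04  0.034]
```

Call:
drive_tool(plan=[[[0.041, 0, 0, 0], [0.082, 0, 0, 0], [0.082, 0, 0, 0], [0.082, 0, 0, 0]]])

```text
time_s: 19.68
position: [472.2, -355.4, 228.5]
tool_rot: [2.581, 1.789, 0.001]
contact_force: [0.6, -0.3, -3.2]
finger_gap: 47.7
gripper_force: 80.8
```

```bash
python3 -c "
from h import *
avg()"
```

```text
mean tool torque [ 0.004 -0.068  0.008] sd [0.029 0.019 0.035]
```

Call:
drive_tool(plan=[[[-0.041, 0, 0, 0], [-0.082, 0, 0, 0], [-0.082, 0, 0, 0], [-0.082, 0, 0, 0], [-0.082, 0, 0, 0]]])

```text
time_s: 20.35
position: [441.4, -435.3, 227.4]
tool_rot: [-2.587, -1.781, -0.0]
contact_force: [0.1, 0.6, -4.0]
finger_gap: 47.5
gripper_force: 81.1
```

```bash
python3 -c "
from h import *
avg(8)
im=arm.get_image('wrist');im2=arm.get_image('top')
f=np.vstack([im['frame'][::1,::1,::-1]]);g=cv2.resize(im2['frame'][170:290,220:390,::-1],None,fx=1.6,fy=384/120)
g=cv2.resize(im2['frame'][170:290,210:380,::-1],(288,203));g=np.vstack([g,np.zeros((384-203,288,3),np.uint8)])
cv2.imwrite('pics/w5.png',np.hstack([f,g]))"
```

```text
mean tool torque [ 0.011 -0.046 -0.011] sd [0.048 0.018 0.032]
```

View pics/w5.png

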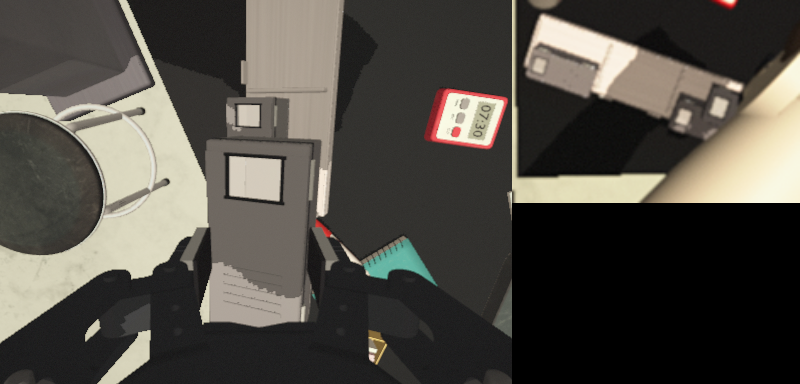

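The window at px (255,178) still shows steel, and the case is now level in the grip. Case 2 is tight. Next I'll measure how it sits in the grip before reseating it.

```bash
cat >> h.py <<'E'
def loc(P):
    p=np.load("stand.npy");c,s=np.cos(p[2]),np.sin(p[2]);P=np.asarray(P,float)
    return np.stack([(P[...,0]-p[0])*c+(P[...,1]-p[1])*s,-(P[...,0]-p[0])*s+(P[...,1]-p[1])*c,P[...,2]],-1)
def wor(x,y,z):
    p=np.load("stand.npy");c,s=np.cos(p[2]),np.sin(p[2]);return p[0]+c*x-s*y,p[1]+s*x+c*y,z
def held():
    im=arm.get_image("wrist");w=cloud(im);t=arm.sense();T=loc(t["position"]);L=loc(w)-T
    q=L[145:200,212:305].reshape(-1,3);q=q[(abs(q[:,2])<60)]
    A=np.c_[q[:,:2],np.ones(len(q))];f=np.linalg.lstsq(A,q[:,2],rcond=None)[0]
    z0=np.median(q[:,2]);print("TCP loc",T.round(1),"lid rel z at centre",f[2].round(1),"slopes deg",np.degrees(np.arctan(f[:2])).round(1),"x",np.percentile(q[:,0],[1,99]).round(1),"y end",np.percentile(q[:,1],99.5).round(1))
E
python3 -c "
from h import *
held()
p=np.load('stand.npy')
print(goal(*wor(-15,1,130),p[2]))"
```

```text
TCP loc [ -24.1 -139.9  227.9] lid rel z at centre 14.4 slopes deg [19. -1.] x [-22.5  17.7] y end 52.4
([0.1409, 0.0092, 0.0979], 0.0006)
```

Call:
drive_tool(plan=[[[0.015, 0, 0.005, 0], [0.045, 0, 0.02, 0], [0.08, 0, 0.04, 0], [0.115, 0.0015, 0.06, 0], [0.135, 0.0015, 0.075, 0]]])

```text
time_s: 21.32
position: [491.8, -306.0, 151.3]
tool_rot: [-2.584, -1.785, -0.001]
contact_force: [-0.2, -1.2, -4.1]
finger_gap: 47.9
gripper_force: 81.2
```

Call:
drive_tool(plan=[[[0.0055, 0, 0.015, 0], [0.0055, 0, 0.03, 0], [0.0055, 0, 0.045, 0], [0.0055, 0, 0.055, 0], [0.0055, 0, 0.055, 0]]])

```text
time_s: 21.73
position: [492.3, -303.1, 95.4]
tool_rot: [-2.583, -1.782, 0.002]
contact_force: [-0.7, 1.4, -4.8]
finger_gap: 47.4
gripper_force: 81.2
```

Call:
drive_tool(plan=[[[0, 0, 0.003, 0], [0, 0, 0.006, 0], [0, 0, 0.006, 0]]])

```text
time_s: 21.98
position: [493.4, -304.1, 92.1]
tool_rot: [2.586, 1.783, 0.0]
contact_force: [-0.8, -0.2, -3.9]
finger_gap: 47.8
gripper_force: 81.1
```

```bash
python3 -c "
from h import *
feel();print(loc(arm.sense()['position']))"
```

```text
t 21.98 F [-0.8 -0.2 -3.9] torque tool [-0.005 -0.022 -0.007] gap 47.8 [ 493.4 -304.1   92.1]
[-22.44016346   0.19773939  92.07463539]
```

Call:
drive_tool(plan=[[[0, 0, 0.0015, 0], [0, 0, 0.003, 0], [0, 0, 0.003, 0]]])

```text
time_s: 22.23
position: [493.3, -303.9, 88.8]
tool_rot: [2.586, 1.784, 0.0]
contact_force: [-0.4, 0.2, -4.2]
finger_gap: 47.3
gripper_force: 81.1
```

Call:
drive_tool(plan=[[[0, 0, 0.001, 0], [0, 0, 0.0025, 0], [0, 0, 0.0025, 0]]])

```text
time_s: 22.48
position: [493.2, -303.8, 86.2]
tool_rot: [2.586, 1.784, 0.0]
contact_force: [-0.7, -0.4, -2.9]
finger_gap: 47.8
gripper_force: 81.5
```

Call:
drive_tool(plan=[[[0, 0, 0.001, 0], [0, 0, 0.0015, 0], [0, 0, 0.0015, 0]]])

```text
time_s: 22.73
position: [493.2, -304.0, 85.3]
tool_rot: [2.586, 1.783, -0.0]
contact_force: [-2.6, -0.2, 3.1]
finger_gap: 47.7
gripper_force: 82.4
```

Call:
drive_tool(plan=[[[0, 0, 0, 0], [0, 0, 0, 0]]], jaw=0.62, force=30)

```text
time_s: 22.9
position: [493.1, -303.6, 84.7]
tool_rot: [-2.586, -1.784, 0.0]
contact_force: [-2.6, 1.2, -1.9]
finger_gap: 53.1
gripper_force: 1.0
```

Call:
drive_tool(plan=[[[0, 0, 0, 0], [0, 0, 0, 0], [0, 0, 0, 0]]], jaw=0.8)

```text
time_s: 23.15
position: [493.5, -303.8, 84.9]
tool_rot: [2.586, 1.784, 0.001]
contact_force: [0.3, 0.2, -0.5]
finger_gap: 68.1
gripper_force: 0.0
```

Call:
drive_tool(plan=[[[0, 0, -0.01, 0], [0, 0, -0.03, 0], [0, 0, -0.065, 0], [0, 0, -0.1, 0], [0, 0, -0.135, 0]]])

```text
time_s: 23.57
position: [493.0, -303.6, 222.1]
tool_rot: [2.586, 1.784, 0.0]
contact_force: [0.8, 0.1, -0.3]
finger_gap: 67.9
gripper_force: 0.0
```

Call:
drive_tool(plan=[[[-0.03, 0, 0, 0], [-0.07, 0, 0, 0], [-0.105, 0, 0, 0], [-0.118, 0, 0, 0], [-0.118, 0, 0, 0]]], jaw=0.78)

```text
time_s: 23.98
position: [450.1, -416.6, 220.0]
tool_rot: [2.589, 1.779, -0.001]
contact_force: [0.5, 0.3, -0.1]
finger_gap: 66.4
gripper_force: 0.0
```

```bash
python3 -c "
from h import *
feel();seats('pics/t6.png')
w=cloud(arm.get_image('wrist'));L=loc(w)
for y in (-80,-30,35):
    m=(abs(L[...,1]-y)<8)&(L[...,2]<140)&(L[...,2]>40)&(L[...,0]>-60);q=L[m];b=np.round(q[:,0]/6)*6
    print(y,[(int(v),float(np.median(q[b==v,2]).round(1))) for v in np.unique(b) if (b==v).sum()>8])
p=np.load('stand.npy');print(loc(arm.sense()['position']),goal(*wor(-24.5,-117.5,85),p[2]))
"
```

```text
t 23.98 F [ 0.5  0.3 -0.1] torque tool [-0.017  0.05   0.016] gap 66.4 [ 450.1 -416.6  220. ]
-118 slope deg [30.7 -2.5] z 92.8 175
0 slope deg [30.2 -0.7] z 91.3 484
118 slope deg [30.4 -0.8] z 90.7 472
-80 [(-54, 80.1), (-48, 83.3), (-42, 85.9), (-36, 89.5), (-30, 92.7), (-24, 97.4), (-18, 100.5), (-12, 97.9), (-6, 86.7), (0, 76.6), (6, 70.7), (12, 74.0), (18, 77.5), (24, 81.3), (30, 84.4), (36, 87.8), (42, 87.8), (48, 80.5)]
-30 [(-54, 80.4), (-48, 83.2), (-42, 86.6), (-36, 90.1), (-30, 93.5), (-24, 97.0), (-18, 100.3), (-12, 98.0), (-6, 87.3), (0, 77.7), (6, 70.8), (12, 73.9), (18, 77.3), (24, 80.6), (30, 84.1), (36, 87.4), (42, 88.7), (48, 80.8)]
35 [(-54, 79.8), (-48, 82.7), (-42, 85.1), (-36, 89.0), (-30, 92.2), (-24, 96.2), (-18, 99.6), (-12, 98.8), (-6, 88.6), (0, 78.7), (6, 70.7), (12, 73.1), (18, 76.5), (24, 80.1), (30, 83.6), (36, 87.0), (42, 89.0), (48, 82.1)]
[ -22.69586788 -117.59464256  220.08893811] ([0.0, -0.0018, 0.1351], -0.0009)
```

Cases 2 and 3 are both correctly seated. Now case 1.

Call:
drive_tool(plan=[[[0, -0.001, 0.035, 0], [0, -0.0015, 0.075, 0], [0, -0.0015, 0.115, 0], [0, -0.0015, 0.135, 0], [0, -0.0015, 0.135, 0]]])

```text
time_s: 24.5
position: [448.6, -410.3, 79.7]
tool_rot: [-2.578, -1.782, 0.002]
contact_force: [-0.5, -1.3, 0.5]
finger_gap: 66.6
gripper_force: 0.0
```

Call:
drive_tool(plan=[[[0, 0, 0.004, 0], [0, 0, 0.004, 0], [0, 0, 0.004, 0]]])

```text
time_s: 24.75
position: [451.1, -413.9, 83.2]
tool_rot: [2.583, 1.783, 0.001]
contact_force: [0.4, -0.4, 0.5]
finger_gap: 66.7
gripper_force: 0.0
```

```bash
python3 -c "
from h import *
p=np.load('stand.npy');print(loc(arm.sense()['position']),goal(*wor(-24.5,-117,69),p[2]))
"
```

```text
[ -22.98754337 -117.48356925   83.18628292] ([0.0005, -0.0016, 0.0142], 0.0008)
```

Call:
drive_tool(plan=[[[0, -0.0012, 0.004, 0], [0, -0.0012, 0.008, 0], [0, -0.0012, 0.012, 0], [0, -0.0012, 0.012, 0], [0, -0.0012, 0.012, 0]]])

```text
time_s: 25.17
position: [448.8, -413.2, 68.8]
tool_rot: [2.586, 1.784, 0.0]
contact_force: [0.3, 1.0, 0.5]
finger_gap: 66.5
gripper_force: 0.2
```

```bash
python3 -c "
from h import *
feel();print(loc(arm.sense()['position']))
"
```

```text
t 25.17 F [0.3 1.  0.5] torque tool [ 0.038 -0.076 -0.018] gap 66.5 [ 448.8 -413.2   68.8]
[ -25.31322786 -117.69531943   68.84792344]
```

Call:
drive_tool(plan=[[[0, 0.0005, 0, 0], [0, 0.0005, 0, 0], [0, 0.0005, 0, 0]]], jaw=0.66)

```text
time_s: 25.42
position: [447.9, -412.9, 68.9]
tool_rot: [-2.584, -1.782, 0.003]
contact_force: [-8.3, 3.6, 6.9]
finger_gap: 56.8
gripper_force: 21.1
```

Call:
drive_tool(plan=[[[0, 0, 0, 0], [0, 0, 0, 0], [0, 0, 0, 0], [0, 0, 0, 0]]], jaw=0.45, force=40)

```text
time_s: 25.75
position: [447.9, -412.9, 69.2]
tool_rot: [-2.585, -1.782, 0.003]
contact_force: [-8.7, 3.3, 7.5]
finger_gap: 55.7
gripper_force: 38.0
```

Call:
drive_tool(plan=[[[0, 0, -0.001, 0], [0, 0, -0.002, 0], [0, 0, -0.004, 0], [0, 0, -0.006, 0]]])

```text
time_s: 26.08
position: [449.2, -413.2, 74.4]
tool_rot: [-2.585, -1.784, 0.0]
contact_force: [0.1, 0.1, -4.3]
finger_gap: 55.6
gripper_force: 38.8
```

Call:
drive_tool(plan=[[[0, 0, 0, 0], [0, 0, 0, 0], [0, 0, -0.003, 0], [0, 0, -0.007, 0], [0, 0, -0.012, 0]]], force=80)

```text
time_s: 26.5
position: [449.2, -413.2, 86.5]
tool_rot: [-2.585, -1.784, 0.0]
contact_force: [-0.8, 0.3, -3.2]
finger_gap: 51.1
gripper_force: 78.0
```

Call:
drive_tool(plan=[[[0, 0, -0.01, 0], [0, 0, -0.025, 0], [0, 0, -0.045, 0], [0, 0, -0.06, 0], [0, 0, -0.075, 0]]])

```text
time_s: 26.92
position: [449.5, -413.4, 163.6]
tool_rot: [2.585, 1.783, 0.0]
contact_force: [0.3, -0.2, -4.2]
finger_gap: 51.1
gripper_force: 78.1
```

Call:
drive_tool(plan=[[[0, 0, -0.018, 0], [0, 0, -0.036, 0], [0, 0, -0.05, 0], [0, 0, -0.063, 0], [0, 0, -0.065, 0]]])

```text
time_s: 27.33
position: [449.8, -413.8, 230.2]
tool_rot: [2.583, 1.782, 0.001]
contact_force: [0.9, -0.6, -3.3]
finger_gap: 51.1
gripper_force: 78.2
```

```bash
python3 -c "
from h import *
avg(6)"
```

```text
mean tool torque [ 0.02  -0.058  0.005] sd [0.033 0.031 0.035]
```

Call:
drive_tool(plan=[[[-0.041, 0, 0, 0], [-0.082, 0, 0, 0], [-0.082, 0, 0, 0], [-0.082, 0, 0, 0], [-0.082, 0, 0, 0]]])

```text
time_s: 28.05
position: [419.9, -489.9, 225.9]
tool_rot: [-2.585, -1.782, -0.0]
contact_force: [-0.2, -0.4, -3.5]
finger_gap: 49.0
gripper_force: 79.0
```

```bash
python3 -c "
from h import *
avg(6);cv2.imwrite('pics/w7.png',arm.get_image('wrist')['frame'][:,:,::-1]);feel()"
```

```text
mean tool torque [0.016 0.073 0.017] sd [0.024 0.039 0.024]
t 28.4 F [ 0.4  1.1 -3. ] torque tool [ 0.037  0.05  -0.011] gap 48.9 [ 420.6 -489.4  227.1]
```

View pics/w7.png

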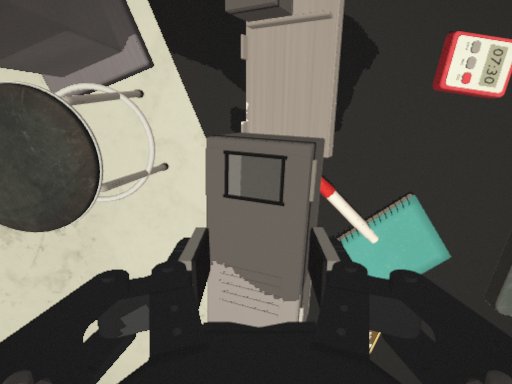

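The window at px (255,178) is now empty and the torque flipped from −0.06 to +0.07 N m, so case 1 is the loose one. Shake it back.

Call:
drive_tool(plan=[[[0.041, 0, 0, 0], [0.082, 0, 0, 0], [0.082, 0, 0, 0], [0.082, 0, 0, 0], [0.082, 0, 0, 0]]])

```text
time_s: 28.82
position: [449.6, -413.0, 227.2]
tool_rot: [2.584, 1.785, -0.0]
contact_force: [-0.0, -0.7, -3.1]
finger_gap: 48.2
gripper_force: 79.6
```

```bash
python3 -c "
from h import *
avg(6);held()
w=arm.get_image('wrist')['frame'];print(w[165:192,238:272].mean((0,1)))
p=np.load('stand.npy')
print(goal(479.6,0,220,0.0268),goal(479.6,0,220,0.0268+np.pi/2))
R=Ro.from_rotvec(arm.sense()['tool_rot']).as_matrix();print(R.round(3),arm.sense()['qpos'].round(2))"
```

```text
mean tool torque [ 0.022 -0.058 -0.021] sd [0.022 0.024 0.021]
TCP loc [ -24.9 -118.2  226.6] lid rel z at centre 15.9 slopes deg [18.4  0.7] x [-22.   17.5] y end 52.5
[211.75816993 203.34640523 187.98257081]
([0.3976, -0.1186, 0.0067], -0.3906) ([0.3976, -0.1186, 0.0067], 1.1802)
[[ 0.356  0.935 -0.   ]
 [ 0.935 -0.356  0.   ]
 [ 0.    -0.    -1.   ]] [-0.74  0.24  0.33  1.67 -0.    1.19]
```

It slid back: the torque is −0.06 again and the window is bright. Take it to the tray.

Call:
drive_tool(plan=[[[0.015, -0.005, 0, 0], [0.04, -0.013, 0, 0], [0.07, -0.022, 0, 0], [0.105, -0.034, 0, 0], [0.14, -0.045, 0, 0]]])

```text
time_s: 29.63
position: [456.5, -265.5, 226.6]
tool_rot: [-2.587, -1.782, -0.0]
contact_force: [0.7, 0.2, -3.8]
finger_gap: 48.0
gripper_force: 80.0
```

Call:
drive_tool(plan=[[[0.035, -0.011, 0, 0], [0.07, -0.022, 0, 0], [0.105, -0.034, 0, 0], [0.14, -0.045, 0, 0], [0.17, -0.055, 0, 0]]])

```text
time_s: 30.05
position: [465.6, -86.1, 227.1]
tool_rot: [2.586, 1.784, 0.001]
contact_force: [1.3, 0.9, -3.5]
finger_gap: 47.9
gripper_force: 80.0
```

Call:
drive_tool(plan=[[[0.03, -0.009, 0, -0.08], [0.055, -0.018, 0, -0.18], [0.075, -0.024, 0, -0.28], [0.0846, -0.0266, 0.01, -0.36], [0.0846, -0.0266, 0.02, -0.39]]])

```text
time_s: 30.47
position: [471.5, 2.4, 207.2]
tool_rot: [2.183, 2.258, 0.002]
contact_force: [0.1, -0.2, -3.4]
finger_gap: 47.9
gripper_force: 80.0
```

Call:
drive_tool(plan=[[[0, 0, 0.02, 0], [0, 0, 0.05, 0], [0, 0, 0.085, 0], [0, 0, 0.115, 0], [0, 0, 0.125, 0]]])

```text
time_s: 30.88
position: [468.8, 0.4, 77.5]
tool_rot: [-2.189, -2.248, 0.006]
contact_force: [-1.0, -0.1, -3.9]
finger_gap: 48.0
gripper_force: 80.7
```

```bash
python3 -c "
from h import *
feel();print(goal(471,0,34,0.0268))"
```

```text
t 30.88 F [-1.  -0.1 -3.9] torque tool [ 0.101 -0.036 -0.038] gap 48.0 [4.688e+02 4.000e-01 7.750e+01]
([-0.0004, 0.0024, 0.0434], -0.0)
```

Call:
drive_tool(plan=[[[0, 0, 0.015, 0], [0, 0, 0.03, 0], [0, 0, 0.04, 0], [0, 0, 0.045, 0], [0, 0, 0.045, 0]]])

```text
time_s: 31.3
position: [470.8, 0.4, 36.5]
tool_rot: [-2.191, -2.251, 0.001]
contact_force: [0.4, 0.3, -2.7]
finger_gap: 48.0
gripper_force: 80.7
```

Call:
drive_tool(plan=[[[0, 0, 0.002, 0], [0, 0, 0.003, 0], [0, 0, 0.003, 0]]])

```text
time_s: 31.55
position: [471.4, 0.5, 34.4]
tool_rot: [2.191, 2.251, 0.001]
contact_force: [-0.8, 0.2, -3.3]
finger_gap: 47.6
gripper_force: 80.7
```

Call:
drive_tool(plan=[[[0, 0, 0.002, 0], [0, 0, 0.003, 0], [0, 0, 0.003, 0]]])

```text
time_s: 31.8
position: [471.0, 0.5, 30.7]
tool_rot: [-2.191, -2.251, 0.0]
contact_force: [0.4, -0.1, -2.8]
finger_gap: 48.1
gripper_force: 80.7
```

Call:
drive_tool(plan=[[[0, 0, 0.0015, 0], [0, 0, 0.003, 0], [0, 0, 0.003, 0]]])

```text
time_s: 32.05
position: [471.4, 0.5, 29.6]
tool_rot: [2.191, 2.251, 0.002]
contact_force: [-5.2, 0.1, 13.5]
finger_gap: 48.0
gripper_force: 82.2
```

Call:
drive_tool(plan=[[[0, 0, 0, 0], [0, 0, 0, 0]]], jaw=0.64, force=30)

```text
time_s: 32.22
position: [471.8, 0.5, 28.4]
tool_rot: [2.19, 2.25, 0.002]
contact_force: [2.1, -0.2, 0.8]
finger_gap: 54.5
gripper_force: 0.9
```

Call:
drive_tool(plan=[[[0, 0, 0, 0], [0, 0, 0, 0], [0, 0, 0, 0]]], jaw=0.8)

```text
time_s: 32.47
position: [470.9, 0.5, 27.6]
tool_rot: [-2.191, -2.251, 0.0]
contact_force: [0.0, -0.1, 0.0]
finger_gap: 68.6
gripper_force: 0.0
```

Call:
drive_tool(plan=[[[0, 0, -0.01, 0], [0, 0, -0.03, 0], [0, 0, -0.065, 0], [0, 0, -0.1, 0], [0, 0, -0.14, 0]]])

```text
time_s: 32.88
position: [470.2, 0.5, 169.2]
tool_rot: [-2.191, -2.25, 0.002]
contact_force: [0.6, -0.3, -0.4]
finger_gap: 68.5
gripper_force: 0.0
```

Call:
drive_tool(plan=[[[0.02, -0.02, -0.02, 0], [0.05, -0.03, -0.03, 0], [0.09, -0.04, -0.03, 0], [0.13, -0.06, -0.03, 0], [0.16, -0.08, -0.03, 0]]])

```text
time_s: 33.3
position: [386.1, 159.9, 198.7]
tool_rot: [2.192, 2.25, 0.002]
contact_force: [0.6, 0.3, -0.3]
finger_gap: 68.4
gripper_force: 0.0
```

```bash
python3 -c "
from h import *
feel();seats()
im=arm.get_image('top');w=cloud(im)
m=(abs(w[...,0]-480)<60)&(abs(w[...,1])<90)&(w[...,2]>25)&(w[...,2]<70);q=w[m]
A=np.c_[q[:,:2]-q[:,:2].mean(0),np.ones(len(q))];f=np.linalg.lstsq(A,q[:,2],rcond=None)[0]
print('lid',q.mean(0),np.degrees(np.arctan(f[:2])),cv2.minAreaRect(q[:,:2].astype(np.float32)))
cv2.imwrite('pics/t8.png',cv2.resize(im['frame'][130:290,100:370,::-1],None,fx=2.9,fy=2.9,interpolation=cv2.INTER_CUBIC))"
```

```text
t 33.3 F [ 0.6  0.3 -0.3] torque tool [-0.017  0.014 -0.023] gap 68.4 [386.1 159.9 198.7]
-118 few 5
0 slope deg [29.4 -1.2] z 91.3 485
118 slope deg [30.9 -0.9] z 90.7 477
lid [474.10316299   2.19525294  39.95046968] [1.00594639 0.13815478] ((474.9852600097656, 2.163116455078125), (50.58649826049805, 104.2808837890625), 0.6358957290649414)
```

View pics/t8.png

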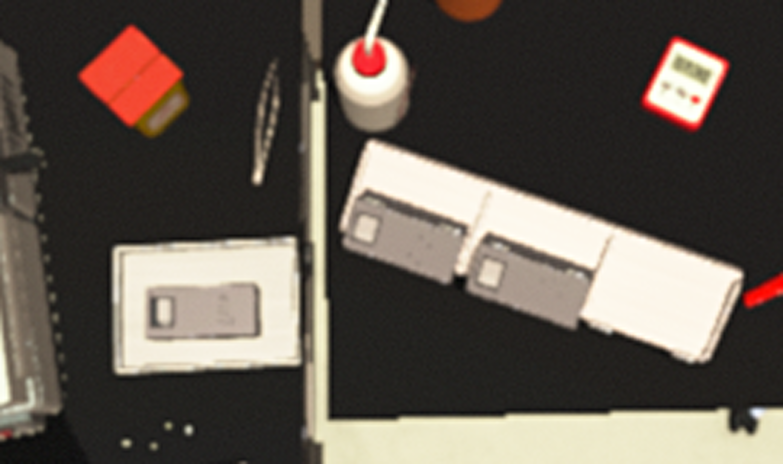

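The case at px (203,311) lies flat and centred in the tray, lid up. The other two are in their seats at (405,235) and (530,280), and the bystanders are untouched. Handing in.

```bash
python3 -c "
from rig import arm
print(arm.job_done())"
```

```text
the job is handed in; nothing more can be done
None
```

The loose knife was in case_1, which now lies flat, lid up, in the steel tray; the tight case_2 and case_3 are back in their seats, and the job was handed in at about 33 s (no verdict shown).

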